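Set and lock the ring-light control

ROBOT

A 6-joint arm with a two-finger parallel gripper is mounted at the origin on the work surface. World frame = base frame: x ahead of the robot, y to its left, z up, the work surface at z = 0. Lengths are in m, angles in rad, forces in N, time in s.
With the tool pointing down it reaches from about 0.325 to 0.925 m from the base axis. Payload 3.1 kg.
Tool frame: the origin (TCP) lies at the very end of the fingers, on their centre line; the grasp point (between the pads) lies 19 mm behind it; z points along the fingers, x is the direction in which the jaws open and shut, and the axes are right-handed (so a half turn about z gives the same grasp; the last joint's range is limited). The gripper opens to 85 mm and grips with 20 to 120 N. Pads are 22 mm wide; open, the fingers measure 114 mm over their backs; the gripper's body (76 mm by 85 mm) begins 54 mm behind the grasp point. The pads swing forward as they close: fully open they stand 13 mm farther back than shut.
Start: joints at [-1.237, 0.217, 1.613, -0, 1.311, -0.112], TCP at [0.27, -0.564, 0.231] pointing down, gripper open.
Joint ranges: [-2.75, 2.75], [-0.78, 2.1], [0.31, 2.55], [-1.13, 4.27], [0.13, 2.63], [-2.58, 2.58]. Speed limits (rad/s): [2.79, 2.79, 3.14, 3.14, 3.14, 3.14].

INTERFACE

Orientations are given as a 3x3 rotation matrix whose columns are the frame's x, y, z axes.
In Python, from bench import manip, eoat, camera, camera_model gives the robot as it stands. The module is installed in compiled form; this text tells all that it offers. Calls block until the motion is done:
- manip.move_pose(position, orientation): joint-space move of the TCP to a pose.
- manip.line_to(position, ori=None, rate=0.15, stop_force=None): straight line of the TCP; ori=None keeps the orientation; rate is the mean speed in m/s. With stop_force (N) it stops when the force on the tool has changed by that much, and returns True; else False.
- manip.movej(angles): joint-space move.
- eoat.gripper_to(opening, newtons=None): finger opening in m; newtons is the grip in N (None keeps the last); returns when the fingers have stopped.
- manip.hold(seconds).
- manip.inverse_kinematics(position, orientation): joint angles nearest the present ones, or None.
- manip.sense(): the state.
- camera(name): name is "side" or "top"; returns the picture (480x640x3 uint8, red, green, blue); there is no depth.
- camera_model(name): a dict with "fov_y" (degrees; the focal length in pixels is half the picture's height over the tangent of half this angle, whatever the lens; pixels are square), "cx", "cy" (the principal point, pixels), "extrinsics" (4x4, takes a point from camera to world coordinates). Camera axes: x right, y down, z forward; pixel columns grow to the right and rows downward; lengths in m; the calibration is good to about 2 mm. A picture is of the moment at which its call begins. camera_model takes no time and is no camera call.
A pose or a line that the arm cannot do raises manip.Unreachable and nothing moves.
- manip.hand_in(): hands the job in, once; it reports no verdict.
The state is a dict: "clock": time; "joints": joint angles; "dq": joint speeds; "joint_torque": joint torques, N m; "eef_pos": TCP position; "orientation": TCP orientation; "force": force on the tool from outside, world axes, zero at the start; "moment": the same for the moment, N m; "grip_width": finger opening in m.
Only numpy, scipy, OpenCV 4.12 (cv2) and the standard library are available. Lean on these libraries where they do the work, as an engineer would, in place of code of your own. Each camera call takes 0.05 s, during which the arm holds its last target.

TASK

On the control box of the inspection lamp, turn the bar knob clockwise until its nose points at the raised marker, feel there for the lock slot while pulling lightly, then pull the knob straight out, gently and never hauling on it, until it is fully out and locked; let go of it. Leave everything else on the bench undisturbed.

Things in the scene. Friction and masses are not known exactly. Their poses are not given: they have to be found in the camera images.
- console: grey control box, 170 x 250 x 60 mm high (its x, y, z), fixed to the bench; origin at the centre of its underside. On top: the bar knob on a round 116 mm aluminium scale plate, a raised marker at the plate's edge and, on the +y part, a small round trimmer (26 mm) and a rocker switch, both at most 16 mm high, not to be used.
- knob_axis (a point): point on the box's top surface, 60 mm above the bench, on the knob's vertical turning axis, 40 mm to the -y side of the box's centre; axes as the box's. The knob resists turning with about 0.06 N m.
- mark (a point): top of the raised marker, a plain steel block 16 x 8 x 8 mm at the edge of the scale plate, 58 mm from the knob's axis in the box's -x direction.
- knob_grip (a point): centre of the knob's grip, on its axis, 28 mm above the box's top when in. The knob is an upright black bar 52 mm long (its x, -19 to +33 mm), 2 to 42 mm above the box's top; 14 mm thick (its y) from x -19 to +15, then narrowing to a nose at +x, with a white line on top. The nose points at the marker at dial 1.5. Pinch it across its y from above.
- dial (a joint): angle of the knob (rad), growing clockwise from above; starts at 0.25 to 0.8; nose at the marker at 1.5; stops at 0 and 2.05. The hidden lock slot lies anywhere from 1.27 to 1.73, different each time, and takes the pin about 0.03 rad either side of its middle. Elsewhere the knob cannot be pulled out; in the slot, once risen, it cannot be turned.
- pull (a joint): how far the knob's shaft has come out (m): 0 in, 0.010 fully out (end stop). Sliding friction of about 2 N holds it where it is left. Only rises when the pin is in the slot; there it binds if the knob is still being twisted to either side, and comes freely when the twist on it is eased.
- stretch (a joint): lift of the grip on the shaft against the spring between them (m): 0 at rest, 2 N per mm of pull, end at 0.0085. The grip's lift is pull + stretch; on a blocked shaft all goes into the spring. Pulled lightly (6 to 8 N) and turned onto the slot, the shaft jumps up 2 to 3 mm and the felt pull drops to about 2 N. Over 7 mm (14 N) is hauling and harms the pin.
- magnifier: loose hand magnifier lying on the bench: black ring 106 mm across with a 100 mm handle towards its -x, 16 mm high; origin at the ring's centre, underside. Leave alone.
- jar: loose glass specimen jar, 54 mm diameter, 60 mm high; origin at its underside. Leave alone.
- beaker: loose translucent white beaker with pipettes standing in it, 76 mm diameter, 90 mm high, pipettes to 140 mm; origin at its underside. Leave alone.
- flask: loose amber bottle, 60 mm diameter, 130 mm high; origin at its underside. Leave alone.
- tweezers: loose steel tweezers, 126 mm long, lying along their x; origin at the middle, underside. Leave alone.
- dish: loose white dish, 90 mm diameter, 18 mm high; origin at its underside. Leave alone.

How it is judged:
On the way, in this order (a step that is already met when the one before it is completed fails the run):
1. the knob is turned to the marker (within 0.35 rad) while still in (value of joint dial between 1.15 and 1.85 rad and value of joint pull below 0.004 m), for 0.05 s.
2. the knob is pulled fully out in its slot (value of joint pull above 0.0085 m and value of joint dial between 1.15 and 1.85 rad), for 0.2 s.
At the end, for the whole second after the job is handed in: The knob stands at the marker (dial 1.15 to 1.85 rad), its shaft at least 8.5 mm out of 10, locked in the slot, its spring relaxed (under 1 mm), at rest and let go (all of step 2 and value of joint stretch below 0.001 m and velocity of joint dial between -0.1 and 0.1 rad/s); the robot touches nothing.
It fails at once if the knob is hauled on: its spring stretched more than 7 mm (14 N) (value of joint stretch above 0.007 m).
It fails at once if a bystander is moved more than 20 mm (distance of any of magnifier, jar, beaker, flask, tweezers, dish from where it was at the start of the episode above 0.02 m).
It also fails if it takes over 51 s, if anything falls off the work surface, if the arm or the gripper's body presses on something with over 40 N, if the wrist force passes 120 N, or if a joint passes its speed limit or range.

## Working session

There is one attempt and no reset: what is moved stays moved. The work goes in short steps, each a Python script; the robot and the scene stay as the last script left them, time stands still between calls to the robot, and variables do not carry over. Pictures are saved under pics/ and viewed, and the job is handed in when it is done.

```bash
mkdir -p pics; python3 - <<'E'
from bench import manip, eoat, camera, camera_model
import cv2
for n in ("side","top"):
    cv2.imwrite(f"pics/{n}0.png",camera(n)[:,:,::-1]); m=camera_model(n); print(n,m)
s=manip.sense(); print(s["clock"],s["eef_pos"],s["orientation"],s["force"],s["grip_width"])
E
```

```text
side {'fov_y': 48.4400591666559, 'cx': 311.65898709717055, 'cy': 237.64649946115637, 'extrinsics': array([[-0.95228852, -0.18910109,  0.23955657,  0.22098585],
       [-0.30445942,  0.64322563, -0.70254199,  0.96089775],
       [-0.02123747, -0.74195793, -0.67010999,  1.01087306],
       [ 0.        ,  0.        ,  0.        ,  1.        ]])}
top {'fov_y': 48.981071958611636, 'cx': 314.49017669344767, 'cy': 239.206172326246, 'extrinsics': array([[-3.32330151e-04, -9.91167531e-01,  1.32615292e-01,
         3.76564819e-01],
       [-9.99991194e-01,  8.84170549e-04,  4.10234678e-03,
        -1.25827617e-02],
       [-4.18336746e-03, -1.32612761e-01, -9.91159097e-01,
         1.17635580e+00],
       [ 0.00000000e+00,  0.00000000e+00,  0.00000000e+00,
         1.00000000e+00]])}
0.1 [ 0.26926269 -0.56317449  0.23004645] [[ 4.31203487e-01 -9.02254393e-01 -7.50404006e-04]
 [-9.02251870e-01 -4.31204068e-01  2.14835887e-03]
 [-2.26194349e-03 -2.49326421e-04 -9.99997411e-01]] [ 0.22951989 -0.19356823  0.0179559 ] 0.08564110979457613
```

View pics/top0.png

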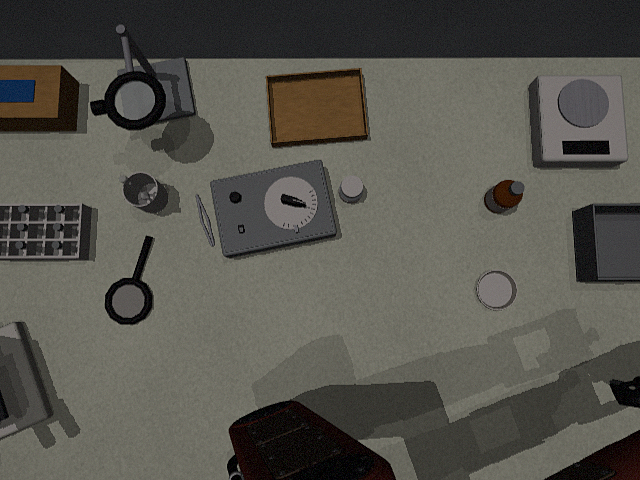

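View pics/side0.png

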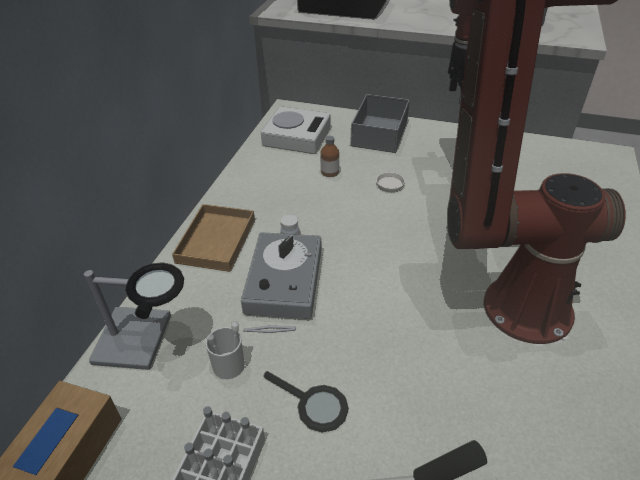

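```bash
cat > h.py <<'E'
from bench import manip, eoat, camera, camera_model
import numpy as np, cv2
def px2w(n,uv,z):
    m=camera_model(n); f=240/np.tan(np.radians(m["fov_y"])/2); T=np.array(m["extrinsics"])
    uv=np.atleast_2d(np.float64(uv)); d=np.c_[(uv[:,0]-m["cx"])/f,(uv[:,1]-m["cy"])/f,np.ones(len(uv))]@T[:3,:3].T
    o=T[:3,3]; return o+d*((z-o[2])/d[:,2])[:,None]
def w2px(n,P):
    m=camera_model(n); f=240/np.tan(np.radians(m["fov_y"])/2); T=np.linalg.inv(m["extrinsics"])
    p=np.atleast_2d(P)@T[:3,:3].T+T[:3,3]; return np.c_[f*p[:,0]/p[:,2]+m["cx"],f*p[:,1]/p[:,2]+m["cy"]]
E
python3 - <<'E'
from h import *
a=cv2.imread("pics/top0.png"); b=cv2.imread("pics/side0.png")
cv2.imwrite("pics/topc.png",cv2.resize(a[150:265,200:350],None,fx=5,fy=5,interpolation=cv2.INTER_CUBIC))
cv2.imwrite("pics/sidec.png",cv2.resize(b[210:330,235:335],None,fx=5,fy=5,interpolation=cv2.INTER_CUBIC))
for n,im,(x0,x1,y0,y1) in (("top",a,(255,330,168,240)),("side",b,(255,315,232,275))):
    g=cv2.cvtColor(im,cv2.COLOR_BGR2GRAY)
    print(n,"box gray",np.median(g[200:240,215:230]) , g[y0:y1,x0:x1].max())
    t,m=cv2.threshold(g[y0:y1,x0:x1],0,255,cv2.THRESH_OTSU); 
    c=max(cv2.findContours(m,cv2.RETR_EXTERNAL,cv2.CHAIN_APPROX_NONE)[0],key=cv2.contourArea)
    h=cv2.convexHull(c)+np.array([x0,y0]); print(t,cv2.fitEllipse(h))
    w=px2w(n,h[:,0,:],.061); print(cv2.minEnclosingCircle(np.float32(w[:,:2])))
E
```

```text
top box gray 75.0 137
94.0 ((290.4108581542969, 202.8769989013672), (52.79479217529297, 53.94410705566406), 6.3432698249816895)
((0.6031980514526367, 0.04414435476064682), 0.06063928082585335)
side box gray 115.0 174
134.0 ((284.886474609375, 253.93313598632812), (31.08992576599121, 44.79440689086914), 86.34217071533203)
((0.608373761177063, 0.042209889739751816), 0.058664847165346146)
```

View pics/topc.png

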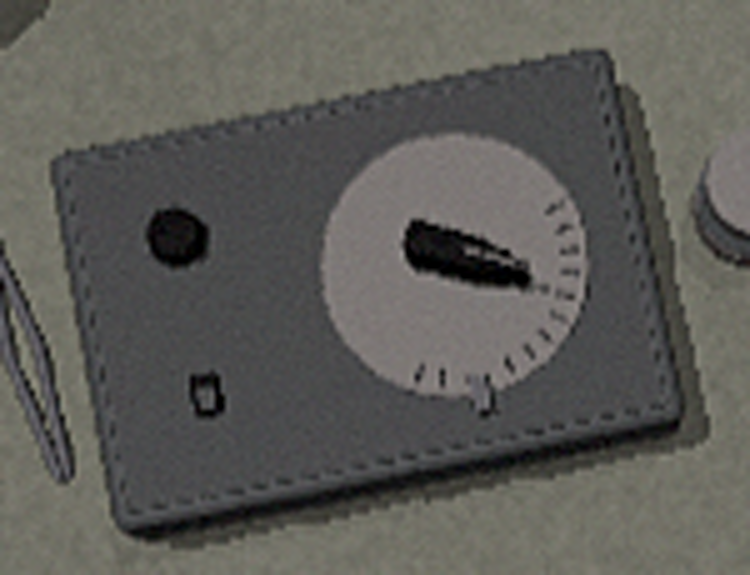

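View pics/sidec.png

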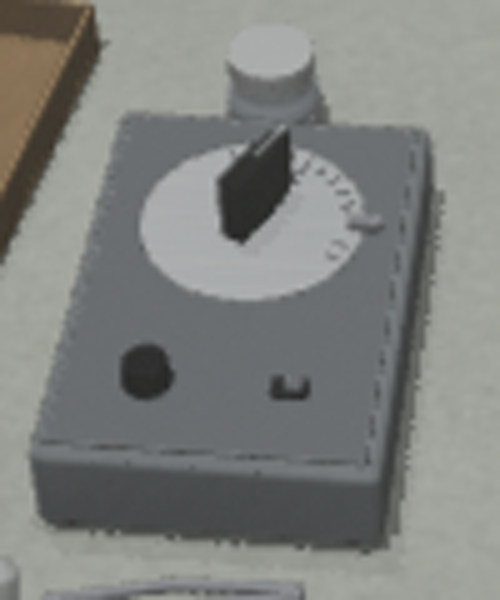

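```bash
python3 - <<'E'
from h import *
c=np.array([(53,158),(603,50),(682,418),(120,528)])/5+[200,150]-.4
w=px2w("top",c,.06)[:,:2]; print(w.round(4)); 
print("sides",[np.linalg.norm(w[i]-w[(i+1)%4]).round(4) for i in range(4)])
e=[w[0]-w[1],w[3]-w[2]]; print("y-axis yaw",[np.degrees(np.arctan2(v[1],v[0]))-90 for v in e]); 
e=[w[0]-w[3],w[1]-w[2]]; print("x yaw",[np.degrees(np.arctan2(v[1],v[0])) for v in e])
ctr=w.mean(0)
pc=px2w("top",np.array([[455,265]])/5+[200,150]-.4,.0615)[0,:2]; print("plate",pc,"ctr",ctr,pc-ctr)
mk=px2w("top",np.array([[486,396]])/5+[200,150]-.4,.068)[0,:2]; v=mk-pc; print("mark",mk,np.linalg.norm(v),np.degrees(np.arctan2(v[1],v[0]))-180)
# side view corners, top surface
c=np.array([(122,113),(432,128),(378,468),(30,452)])/5+[235,210]-.4
w=px2w("side",c,.06)[:,:2];print(w.round(4),w.mean(0));print("sides",[np.linalg.norm(w[i]-w[(i+1)%4]).round(4) for i in range(4)])
# knob in top: dark mask
a=cv2.imread("pics/top0.png"); g=cv2.cvtColor(a,cv2.COLOR_BGR2GRAY)
m=np.zeros_like(g); m[180:225,272:314]=(g[180:225,272:314]<58)*255
k=max(cv2.findContours(m,cv2.RETR_EXTERNAL,cv2.CHAIN_APPROX_NONE)[0],key=cv2.contourArea)
r=cv2.minAreaRect(k); print(r); 
p=px2w("top",k[:,0,:],.09)[:,:2]; vx,vy,x,y=cv2.fitLine(np.float32(p),cv2.DIST_L2,0,.01,.01).ravel(); print("knob line",np.degrees(np.arctan2(vy,vx)),x,y)
# white line, top face z .102
l=px2w("top",np.array([(468,243),(525,268)])/5+[200,150]-.4,.102)[:,:2]; d=l[1]-l[0]; print("whiteline",l,np.degrees(np.arctan2(d[1],d[0])))
l=px2w("side",np.array([(254,157),(286,128)])/5+[235,210]-.4,.102)[:,:2]; d=l[1]-l[0]; print("whiteline side",l,np.degrees(np.arctan2(d[1],d[0])))
E
```

```text
[[ 0.6532  0.2185]
 [ 0.7012 -0.0205]
 [ 0.5389 -0.054 ]
 [ 0.4917  0.1857]]
sides [np.float64(0.2437), np.float64(0.1657), np.float64(0.2443), np.float64(0.1648)]
y-axis yaw [np.float64(11.342316699001032), np.float64(11.12484774996122)]
x yaw [np.float64(11.468154450731983), np.float64(11.674869726563308)]
plate [0.60537865 0.04349726] ctr [0.59623906 0.08242228] [ 0.00913959 -0.03892502]
mark [0.54724007 0.02964899] 0.0597651212180606 -346.60213923716356
[[ 0.704  -0.0168]
 [ 0.5399 -0.0523]
 [ 0.4945  0.1831]
 [ 0.6552  0.2209]] [0.59838771 0.08370628]
sides [np.float64(0.1679), np.float64(0.2398), np.float64(0.1651), np.float64(0.2426)]
((293.075439453125, 201.23583984375), (26.09850311279297, 8.928435325622559), 15.945395469665527)
knob line 71.79073 0.6026479 0.035756513
whiteline [[0.60637733 0.03610554]
 [0.59576298 0.01237597]] -114.09920334032141
whiteline side [[0.60577708 0.0388235 ]
 [0.5975053  0.01347924]] -108.0754797051534
```

```bash
cat >> h.py <<'E'
AX=np.array([.6055,.0437]); BY=np.radians(11.4); SG=1
def ori(dial):
    # tool x along knob's +y (SG=1) or -y; z down
    t=BY+np.pi+1.5-dial+SG*np.pi/2
    x=np.array([np.cos(t),np.sin(t),0]); z=np.array([0,0,-1.]); return np.c_[x,np.cross(z,x),z]
def st(tag=""):
    s=manip.sense(); print(tag,"t%.2f"%s["clock"],"p",np.round(s["eef_pos"],4),"F",np.round(s["force"],2),"M",np.round(s["moment"],3),"w%.4f"%s["grip_width"]); return s
E
python3 - <<'E'
import h
from h import *
for sg in (1,-1):
    h.SG=sg
    for d in (.44,1.15,1.8):
        for z in (.22,.072): print(sg,d,z,manip.inverse_kinematics([*AX,z],ori(d)))
E
```

```text
1 0.44 0.22 [-4.35172382e-02  1.88871642e-01  1.66806941e+00 -4.44089210e-16
  1.28465160e+00  2.68311554e-01]
1 0.44 0.072 [-4.35172382e-02  3.58371790e-01  1.76169748e+00 -4.44089210e-16
  1.02152339e+00  2.68311554e-01]
1 1.15 0.22 [-4.35172382e-02  1.88871642e-01  1.66806941e+00 -4.44089210e-16
  1.28465160e+00  9.78311554e-01]
1 1.15 0.072 [-4.35172382e-02  3.58371790e-01  1.76169748e+00 -4.44089210e-16
  1.02152339e+00  9.78311554e-01]
1 1.8 0.22 [-4.35172382e-02  1.88871642e-01  1.66806941e+00 -4.44089210e-16
  1.28465160e+00  1.62831155e+00]
1 1.8 0.072 [-4.35172382e-02  3.58371790e-01  1.76169748e+00 -4.44089210e-16
  1.02152339e+00  1.62831155e+00]
-1 0.44 0.22 None
-1 0.44 0.072 None
-1 1.15 0.22 [-4.35172382e-02  1.88871642e-01  1.66806941e+00 -4.44089210e-16
  1.28465160e+00 -2.16328110e+00]
-1 1.15 0.072 [-4.35172382e-02  3.58371790e-01  1.76169748e+00 -4.44089210e-16
  1.02152339e+00 -2.16328110e+00]
-1 1.8 0.22 [-4.35172382e-02  1.88871642e-01  1.66806941e+00 -4.44089210e-16
  1.28465160e+00 -1.51328110e+00]
-1 1.8 0.072 [-4.35172382e-02  3.58371790e-01  1.76169748e+00 -4.44089210e-16
  1.02152339e+00 -1.51328110e+00]
```

```bash
python3 - <<'E'
from h import *
manip.move_pose([*AX,.20],ori(.44)); st("hover")
eoat.gripper_to(.05,30)
print(manip.line_to([*AX,.073],rate=.1,stop_force=6)); st("down")
cv2.imwrite("pics/side1.png",cv2.resize(camera("side")[200:320,215:375,::-1],None,fx=5,fy=5,interpolation=cv2.INTER_CUBIC))
E
```

```text
hover t2.57 p [0.6057 0.0427 0.2001] F [-0.36 -0.48 -0.2 ] M [ 0.067 -0.027 -0.014] w0.0851
False
down t4.42 p [0.6064 0.0437 0.074 ] F [-0.99 -0.17 -0.11] M [-0.017  0.019 -0.009] w0.0499
```

View pics/side1.png

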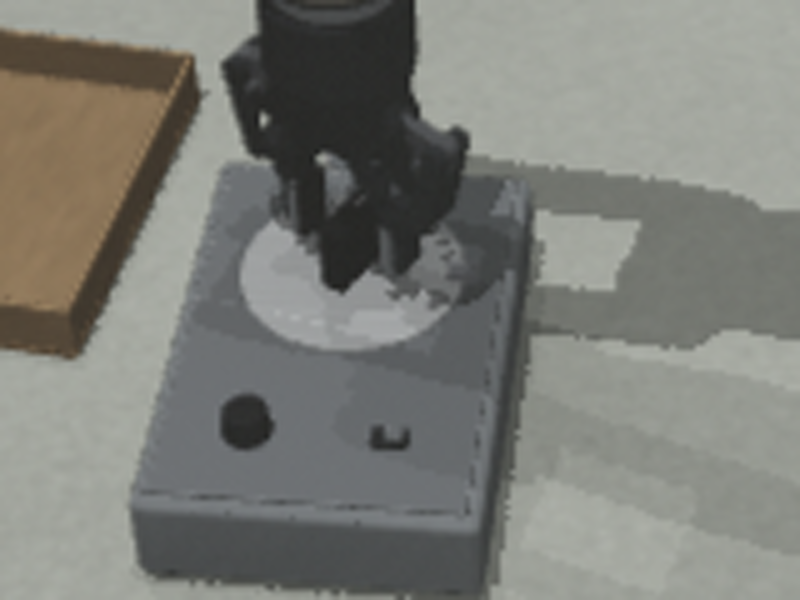

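The side view shows the knob (343,245) standing free between the fingers (310 and 400). Next I close the gripper and check the side load.

```bash
python3 - <<'E'
from h import *
eoat.gripper_to(.0,35); manip.hold(.2); st("closed"); manip.hold(.1); s=st()
E
```

```text
closed t5.08 p [0.6069 0.0433 0.0737] F [ 4.47 -2.01 -0.1 ] M [-0.42  -0.736 -0.028] w0.0130
 t5.18 p [0.6069 0.0433 0.0737] F [ 4.05 -2.68  0.69] M [-0.444 -0.915 -0.065] w0.0135
```

```bash
python3 - <<'E'
from h import *
x=ori(.44)[:2,0]
for k in (.001,.002,.003):
    manip.line_to([*(AX+k*x),.073],ori=ori(.44),rate=.01); s=st(k)
E
```

```text
0.001 t5.43 p [0.607  0.0432 0.0736] F [ 3.91 -2.87  3.57] M [-0.419 -0.618 -0.016] w0.0135
0.002 t5.68 p [0.6073 0.0432 0.0736] F [ 1.02 -2.01  5.09] M [-0.374 -0.307 -0.047] w0.0134
0.003 t5.93 p [0.6075 0.0432 0.0736] F [-0.56 -0.55  5.72] M [-0.253  0.013  0.006] w0.0136
```

```bash
sed -i 's/^AX=.*; BY/AX=np.array([.6079,.0429]); BY/' h.py; python3 - <<'E'
from h import *
for z in (.0735,.074): manip.line_to([*AX,z],ori=ori(.44),rate=.01); st(z)
for d in (.54,.64,.74): manip.line_to([*AX,.074],ori=ori(d),rate=.05); st(d)
E
```

```text
0.0735 t6.18 p [0.6074 0.0431 0.0736] F [ 0.16 -0.64  5.48] M [-0.226 -0.098 -0.013] w0.0132
0.074 t6.43 p [0.6074 0.0431 0.0736] F [ 1.04 -0.9   3.45] M [-0.144 -0.143 -0.037] w0.0135
0.54 t6.68 p [0.6073 0.0431 0.0736] F [ 0.44 -1.03  4.54] M [-0.02  -0.097 -0.072] w0.0137
0.64 t6.93 p [0.6073 0.0432 0.0736] F [0.28 0.03 2.45] M [ 0.003  0.032 -0.007] w0.0135
0.74 t7.18 p [0.6073 0.0432 0.0736] F [-0.01  0.07  3.16] M [ 0.115  0.105 -0.035] w0.0131
```

```bash
python3 - <<'E'
from h import *
for d in (.88,1.02,1.14): manip.line_to([*AX,.0743],ori=ori(d),rate=.05); s=st(d)
q=np.array(s["orientation"]); print("tool x yaw",np.arctan2(q[1,0],q[0,0]),"cmd",np.arctan2(*ori(1.14)[1::-1,0]))
for i in range(4): manip.hold(.1); st()
for n,sl in (("side",np.s_[200:320,215:375]),("top",np.s_[150:265,200:350])):
  cv2.imwrite(f"pics/{n}2.png",cv2.resize(camera(n)[sl][:,:,::-1],None,fx=5,fy=5,interpolation=cv2.INTER_CUBIC))
E
```

```text
0.88 t7.47 p [0.6073 0.0432 0.0737] F [0.74 0.52 0.45] M [ 0.27  -0.023 -0.015] w0.0131
1.02 t7.77 p [0.6073 0.0432 0.0737] F [ 0.01  2.33 -0.51] M [ 0.445  0.006 -0.01 ] w0.0135
1.14 t8.03 p [0.6073 0.0433 0.0738] F [-0.55  2.25 -0.87] M [ 0.587  0.053 -0.009] w0.0134
tool x yaw -1.007224521333163 cmd -1.0118287920675428
 t8.13 p [0.6074 0.0433 0.0739] F [-0.33  2.31 -0.5 ] M [0.602 0.075 0.001] w0.0137
 t8.23 p [0.6074 0.0433 0.0739] F [-0.09  3.47 -0.85] M [ 0.717  0.158 -0.03 ] w0.0132
 t8.33 p [0.6074 0.0432 0.074 ] F [-0.74  1.86 -0.61] M [ 0.78   0.177 -0.053] w0.0131
 t8.43 p [0.6074 0.0432 0.074 ] F [-2.01  3.57 -0.28] M [ 0.843  0.239 -0.021] w0.0134
```

View pics/side2.png

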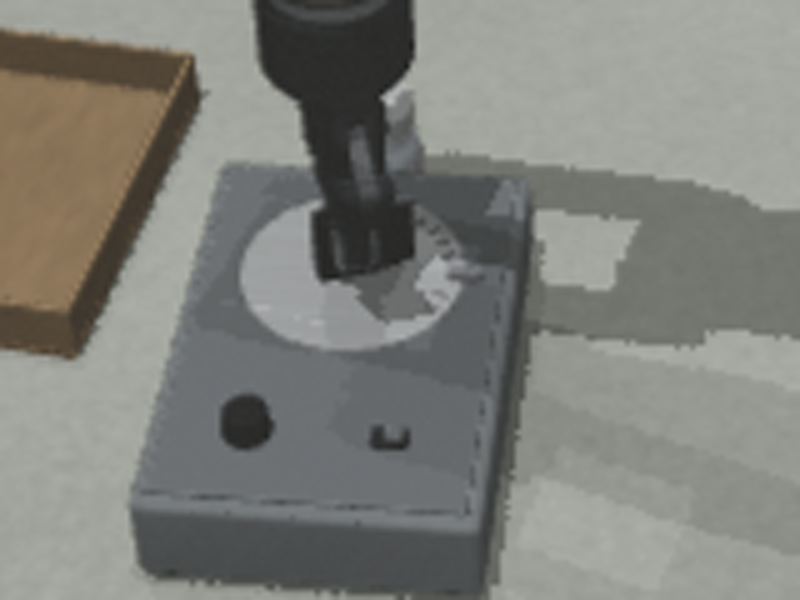

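View pics/top2.png

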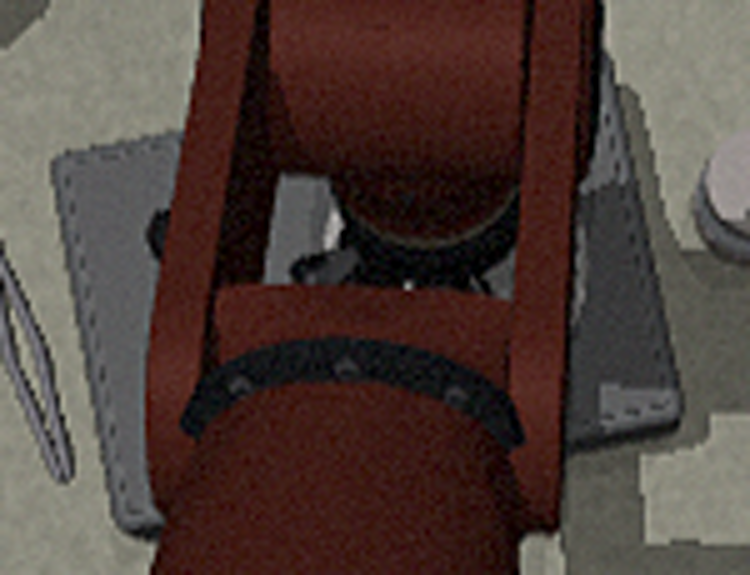

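```bash
sed -i 's/^AX=.*; BY/AX=np.array([.6074,.0438]); BY/' h.py; python3 - <<'E'
from h import *
manip.line_to([*AX,.0743],ori=ori(1.14),rate=.01); manip.hold(.2); st("c")
for z in (.0755,.0765,.0775):
    manip.line_to([*AX,z],ori=ori(1.14),rate=.01); st(z)
    manip.hold(.15);s=st()
E
```

```text
c t8.98 p [0.6074 0.0435 0.0743] F [-0.81  0.64 -1.1 ] M [0.279 0.185 0.015] w0.0134
0.0755 t9.25 p [0.6073 0.0435 0.0753] F [-0.15  0.34 -3.57] M [0.118 0.063 0.003] w0.0134
 t9.40 p [0.6073 0.0436 0.0754] F [-1.02  0.3  -2.89] M [ 0.047  0.112 -0.011] w0.0132
0.0765 t9.65 p [0.6072 0.0436 0.0762] F [ 0.09 -0.29 -4.8 ] M [-0.021  0.021 -0.031] w0.0134
 t9.80 p [0.6073 0.0436 0.0763] F [ 0.36 -0.68 -4.04] M [-0.089  0.076  0.029] w0.0133
0.0775 t10.05 p [0.6072 0.0436 0.0772] F [-0.06 -0.8  -5.62] M [-0.167 -0.044 -0.011] w0.0129
 t10.20 p [0.6072 0.0436 0.0773] F [-0.64 -1.86 -6.11] M [-0.257  0.02   0.053] w0.0135
```

```bash
cat >> h.py <<'E'
def avg(n=5):
    L=[]
    for _ in range(n): manip.hold(.02); s=manip.sense(); L.append([*s["force"],*s["moment"],*s["eef_pos"]])
    return np.mean(L,0),s["clock"]
E
python3 - <<'E'
from h import *
manip.line_to([*AX,.0779],ori=ori(1.14),rate=.01)
d=1.14
while d<1.84:
    d+=.025; manip.line_to([*AX,.0779],ori=ori(d),rate=.05); a,t=avg(); print("%.3f t%.2f"%(d,t),a.round(3))
    if a[2]>-4.5 or a[2]<-9.5 or np.hypot(a[0],a[1])>7: break
E
```

```text
1.165 t10.78 [-0.443 -1.938 -6.221 -0.346  0.062  0.009  0.607  0.044  0.078]
1.190 t11.12 [-0.524 -2.693 -6.238 -0.385  0.099  0.063  0.607  0.044  0.078]
1.215 t11.45 [-1.319 -2.394 -6.629 -0.41   0.102  0.041  0.607  0.044  0.078]
1.240 t11.78 [-1.443e+00 -2.054e+00 -6.342e+00 -4.580e-01  1.980e-01 -3.000e-03
  6.070e-01  4.400e-02  7.800e-02]
1.265 t12.12 [-1.065 -2.804 -6.14  -0.444  0.245  0.065  0.607  0.044  0.078]
1.290 t12.45 [-1.365 -2.835 -6.333 -0.453  0.224  0.086  0.607  0.044  0.078]
1.315 t12.78 [-1.875 -2.413 -3.99  -0.445  0.414  0.02   0.607  0.044  0.078]
```

```bash
python3 - <<'E'
from h import *
np.set_printoptions(suppress=True)
manip.hold(.1); a,t=avg(8); print(t,a.round(4))
for d in (1.325,1.335):
    manip.line_to([*AX,.0779],ori=ori(d),rate=.05); a,t=avg(8); print(d,t,a.round(4))
E
```

```text
13.0167 [-2.31   -2.8442 -4.3947 -0.4467  0.4493 -0.0674  0.6074  0.0438  0.078 ]
1.325 13.4 [-2.0901 -2.2486 -5.6163 -0.4192  0.3268  0.0397  0.6073  0.0438  0.0777]
1.335 13.7833 [-2.3104 -2.2815 -5.509  -0.4515  0.3693 -0.0218  0.6073  0.0438  0.0778]
```

```bash
cat >> h.py <<'E'
np.set_printoptions(suppress=True)
def avg(n=5):
    L=[]
    for _ in range(n): manip.hold(.02); s=manip.sense(); q=s["orientation"]; L.append([*s["force"],*s["moment"],*(1000*s["eef_pos"]),s["joint_torque"][5],BY+np.pi*1.5+1.5+np.pi/2-np.pi/2-np.arctan2(q[1][0],q[0][0])-2*np.pi,s["grip_width"]*1000])
    return np.mean(L,0).round(3),s["clock"]
E
python3 - <<'E'
from h import *
a,t=avg(8); print(t,a)
for d in (1.36,1.385,1.41):
    manip.line_to([*AX,.0779],ori=ori(d),rate=.05); a,t=avg(8); print(d,"%.2f"%t,a)
E
```

```text
13.9167 [ -2.013  -2.299  -5.813  -0.421   0.366  -0.007 607.293  43.823  77.786
  -0.011   1.335  13.319]
1.36 14.30 [ -1.909  -2.131  -5.19   -0.384   0.495  -0.152 607.356  43.883  77.968
  -0.145   1.36   13.455]
1.385 14.68 [ -2.912  -1.703  -2.766  -0.342   0.633  -0.151 607.512  43.919  78.261
  -0.163   1.385  13.364]
1.41 15.07 [ -2.716  -1.415  -2.434  -0.286   0.58   -0.041 607.602  43.846  78.127
  -0.048   1.409  13.385]
```

```bash
python3 - <<'E'
from h import *
for z in (.0784,.0789,.0794):
    manip.line_to([*AX,z],ori=ori(1.41),rate=.005); a,t=avg(6); print(z,"%.2f"%t,a)
    if a[2]<-7: break
for d in (1.425,1.44):
    manip.line_to([*AX,z],ori=ori(d),rate=.05); a,t=avg(6); print(d,"%.2f"%t,a)
E
```

```text
0.0784 15.42 [ -2.151  -1.858  -2.922  -0.272   0.476  -0.036 607.553  43.83   78.438
  -0.035   1.41   13.507]
0.0789 15.77 [ -1.821  -1.021  -3.828  -0.223   0.374  -0.039 607.499  43.818  78.853
  -0.032   1.41   13.641]
0.0794 16.12 [ -1.573  -1.057  -3.283  -0.244   0.381  -0.047 607.494  43.817  79.487
  -0.035   1.41   13.569]
1.425 16.47 [ -1.548  -1.224  -2.585  -0.211   0.395  -0.006 607.54   43.799  79.574
   0.011   1.425  13.338]
1.44 16.82 [ -1.578  -1.324  -2.359  -0.221   0.329   0.002 607.521  43.807  79.491
   0.014   1.44   13.482]
```

```bash
python3 - <<'E'
from h import *
z=.0795;prev=0
while z<.0865:
    z+=.0007
    manip.line_to([*AX,z],ori=ori(1.432),rate=.005); a,t=avg(6); print("%.4f"%z,"%.2f"%t,a)
    if a[2]<-6.5: break
E
```

```text
0.0802 17.23 [ -1.213  -1.435  -2.337  -0.194   0.319  -0.032 607.474  43.809  80.255
  -0.041   1.432  13.452]
0.0809 17.62 [ -1.096  -1.209  -2.42   -0.187   0.259  -0.036 607.471  43.8    80.95
  -0.042   1.432  13.486]
0.0816 18.01 [ -1.037  -1.195  -2.394  -0.204   0.232  -0.045 607.469  43.791  81.658
  -0.043   1.432  13.357]
0.0823 18.40 [ -1.058  -1.113  -2.421  -0.207   0.231  -0.048 607.457  43.8    82.354
  -0.043   1.432  13.431]
0.0830 18.79 [ -0.862  -0.918  -2.24   -0.185   0.224  -0.043 607.451  43.801  83.048
  -0.043   1.432  13.51 ]
0.0837 19.18 [ -0.786  -1.27   -2.745  -0.196   0.2    -0.041 607.444  43.799  83.745
  -0.043   1.432  13.383]
0.0844 19.57 [ -0.749  -1.216  -2.78   -0.196   0.185  -0.019 607.441  43.804  84.452
  -0.043   1.432  13.452]
0.0851 19.97 [ -0.56   -1.439  -2.894  -0.206   0.132  -0.032 607.42   43.801  85.071
  -0.043   1.432  13.342]
0.0858 20.36 [ -0.19   -1.053  -4.058  -0.205   0.059  -0.027 607.378  43.797  85.658
  -0.043   1.432  13.396]
0.0865 20.75 [  0.172  -1.036  -5.567  -0.22   -0.07   -0.039 607.322  43.789  86.3
  -0.042   1.432  13.489]
```

```bash
python3 - <<'E'
from h import *
for z in (.0850,.0843,.0839):
    manip.line_to([*AX,z],ori=ori(1.432),rate=.01); a,t=avg(6); print("%.4f"%z,"%.2f"%t,a)
    if a[2]>-.8: break
eoat.gripper_to(.05); st("open")
p=manip.sense()["eef_pos"]
manip.line_to([p[0],p[1],.2],rate=.1); st("up")
manip.movej([-.9,.1,1.6,0,1.311,.3]); st("away")
for n,sl in (("side",np.s_[210:330,235:335]),("top",np.s_[150:265,200:350])):
  i=camera(n)[:,:,::-1]; cv2.imwrite(f"pics/{n}3f.png",i); cv2.imwrite(f"pics/{n}3.png",cv2.resize(i[sl],None,fx=5,fy=5,interpolation=cv2.INTER_CUBIC))
E
```

```text
0.0850 21.15 [ -0.563  -1.33   -3.429  -0.192   0.158  -0.072 607.43   43.803  85.232
  -0.043   1.432  13.477]
0.0843 21.50 [ -1.17   -1.253  -1.885  -0.187   0.249  -0.052 607.466  43.798  84.539
  -0.043   1.432  13.458]
0.0839 21.85 [ -1.193  -1.32   -1.142  -0.147   0.287  -0.034 607.485  43.799  84.085
  -0.043   1.432  13.456]
open t22.29 p [0.6077 0.0439 0.0842] F [0.19 0.43 0.31] M [ 0.049  0.005 -0.011] w0.0499
up t23.60 p [0.607  0.0439 0.1988] F [ 0.03  0.31 -1.28] M [-0.001 -0.028 -0.007] w0.0497
away t25.52 p [ 0.4471 -0.4492  0.3115] F [0.15 0.85 0.09] M [-0.001 -0.001  0.029] w0.0501
```

View pics/side3.png

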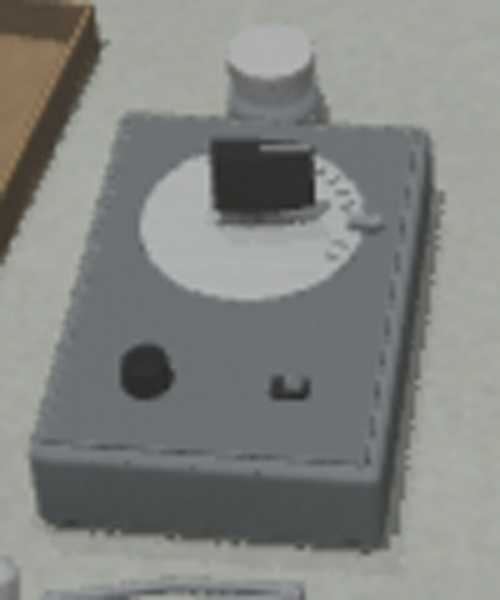

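View pics/top3.png

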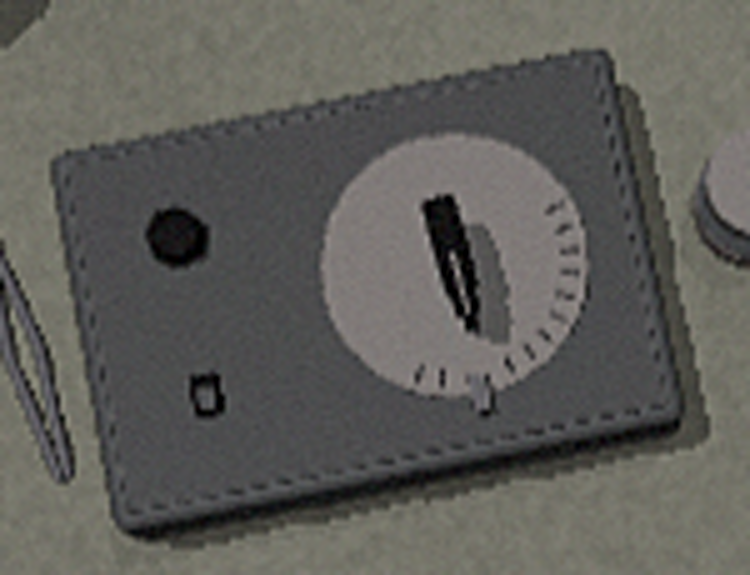

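View pics/top3f.png

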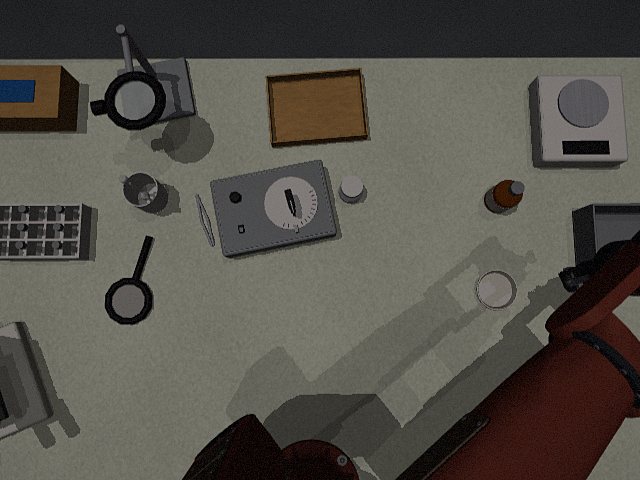

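```bash
python3 - <<'E'
from h import *
for nm,us,ut in (("nose",(314,150),(473,330)),("tail",(213,147),(438,196))):
    us=np.array(us)/5+[235,210]-.4; ut=np.array(ut)/5+[200,150]-.4
    for z in (.098,.102,.107,.112,.116):
        p=px2w("top",ut,z)[0]; print(nm,z,p[:2].round(4),"side px err",(w2px("side",p)[0]-us).round(2))
a=px2w("top",np.array([[440,205],[473,328]])/5+[200,150]-.4,.112); d=a[1]-a[0]
y=np.arctan2(d[1],d[0])%(2*np.pi); print("dial est",BY+np.pi+1.5-y)
st()
E
```

```text
nose 0.098 [0.5704 0.034 ] side px err [1.92 4.01]
nose 0.102 [0.5697 0.0339] side px err [2.16 2.86]
nose 0.107 [0.5688 0.0336] side px err [2.45 1.4 ]
nose 0.112 [0.5679 0.0334] side px err [ 2.75 -0.06]
nose 0.116 [0.5671 0.0332] side px err [ 2.98 -1.23]
tail 0.098 [0.6273 0.0489] side px err [-1.07  4.14]
tail 0.102 [0.6264 0.0487] side px err [-0.8   2.98]
tail 0.107 [0.6252 0.0484] side px err [-0.46  1.54]
tail 0.112 [0.624  0.0481] side px err [-0.11  0.08]
tail 0.116 [0.6231 0.0479] side px err [ 0.16 -1.09]
dial est 1.4361467248820414
 t25.62 p [ 0.4473 -0.4492  0.3116] F [-0.24 -0.47 -0.47] M [ 0.066  0.048 -0.001] w0.0501
```

The two camera views put the knob top at 0.112 m, which is 10 mm out, at dial about 1.44. I'm handing in.

```bash
python3 - <<'E'
from h import *
manip.hand_in()
E
```

```text
the job is handed in; nothing more can be done
```

The knob is turned to the marker, pulled fully out in its slot and let go, and the job is handed in. The clock read about 25.6 s at my last check, against the 51 s limit.

- **Turning and finding the slot:** I gripped the knob at a dial reading of about 0.44 and turned it clockwise. I then felt for the slot under a light pull of 6 to 7 N. The pull dropped to about 2.5 N at a tool angle of about 1.39 to 1.41.
- **Pulling out:** With the twist eased, it came out at a steady 2.2 to 2.9 N until the end stop. The highest averaged pull was about 6.6 N, roughly 3.3 mm of spring against the 7 mm limit. I then lowered it to relax the spring, opened the gripper and moved clear.
- **Final checks:** After release, the two camera views agreed in height on the knob's top at 0.112 m, against 0.102 m when in, so it is 10 mm out. The nose end was up to about 3 px apart sideways between the views. The dial measured about 1.44. By eye, the bystanders in the top view look where they were at the start.

**Unclear readings:** At about 1.315 the pull briefly fell to 4 N and then recovered, most likely the grip settling. The turning-moment readings were too noisy to use for more than easing the twist. That the shaft is locked in the slot rests on the pull forces and the measured height, since I did not test it by twisting after release.

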